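# Find the analyser's floating foot with a feeler shim and pack it

### The arm

A 6-joint arm with a two-finger parallel gripper is mounted at the origin on the work surface. World frame = base frame: x ahead of the robot, y to its left, z up, the work surface at z = 0. Lengths are in m, angles in degrees, forces in N, time in s.
With the tool pointing down it reaches from about 0.275 to 0.875 m from the base axis. Payload 12.5 kg.
Tool frame: the origin (TCP) lies midway between the tips of the shut fingers; the grasp point (between the pads) lies 19 mm behind it (bot.tcp_to_grasp is the distance from the TCP to the grasp point, in m); z points along the fingers, y is the line along which they close (so a half turn about z gives the same grasp; the last joint's range is limited). The gripper opens to 85 mm and grips with 20 to 120 N. Pads are 22 mm wide; open, the fingers measure 114 mm over their backs; the gripper's body (76 mm by 85 mm) begins 54 mm behind the grasp point. The pads swing forward as they close: fully open they stand 13 mm farther back than shut.
Start: joints at [59.439, 20.094, 94.641, -0, 65.266, -4.847], TCP at [0.239, 0.496, 0.231] pointing down, gripper open.
Joint ranges: [-157.81, 157.81], [-45, 120.19], [0.68, 151.7], [-89.99, 269.99], [4.06, 180], [-164.3, 164.3]. Speed limits (degrees/s): [127.2, 127.2, 159.86, 180, 180, 180].

### API

Orientations are given as [roll, pitch, yaw] about the fixed x, y, z axes, in that order (R = Rz(yaw) Ry(pitch) Rx(roll)).
In Python, from plant import bot gives the robot as it stands. The module is installed in compiled form; this text tells all that it offers.
- The arm moves only by the tool move_arm, never from a script. Its argument "steps" is a list of rows, each an object with "linear": the shift along the tool's x, y, z in cm, a list of three; "yaw": the turn about the tool's z in rad; "claw": the finger opening in cm, from 0 to 8.54. In form: [{"linear": [dx, dy, dz], "yaw": yaw, "claw": claw}, ...]. A call has 1 to 20 rows; each row is the pose to reach, as a shift and turn from the pose commanded when the call began, along the tool's axes at that moment; what a row does not reach only later rows make up. A row lasts 1/8 s, in which the tool goes at most 62.5 mm and 10.7 degrees, less where a joint would pass 70% of its speed; a pose out of reach is approached as far as the arm can. A call with a gripper value outside its range is refused whole. The fingers move at their own pace and stop on an object; the grip force is fixed at half the most. Time passes only in rows, so rows that repeat a pose let the fingers close. It gives the time, the measured TCP pose, the force, the opening and the grip force at its end, in the units of the state.
- bot.read_state(): the state, without advancing time (a new reading comes with each control period).
- bot.grab_frame(name): name is "scene" or "top" or "wrist"; returns a dict with "pixels" (400x640x3 uint8, red, green, blue), "K" (3x3 intrinsics, pixels), "D" ([k1, k2, p1, p2, k3] as OpenCV has them; the pictures are not rectified), "R" (3x3) and "t" (3): a world point X has camera coordinates R X + t; the wrist camera has in their place "T_tool_cam" (4x4, takes a point from camera to tool coordinates, whose origin is the TCP and whose axes are the flange's). Camera axes: x right, y down, z forward; pixel columns grow to the right and rows downward; lengths in m; the calibration is good to about 2 mm. A picture is of the moment at which its call begins: read the wrist's pose just before it. There is no depth.
- bot.close_job(): hands the job in; it is judged then, once.
The state is a dict: "time_s": time; "qpos": joint angles; "joint_vel": joint speeds; "joint_torque": joint torques, N m; "eef_pos": TCP position; "orientation": TCP orientation; "force": force on the tool from outside, world axes, zero at the start; "torque": the same for the moment, N m; "gripper_width": finger opening in m; "gripper_force": force on a finger pad.
Only numpy, scipy, OpenCV 4.12 (cv2) and the standard library are available. Lean on these libraries where they do the work, as an engineer would, in place of code of your own. Each camera call takes 0.05 s, during which the arm holds its last target. There are 200 camera calls.

### The job

The white analyser module rocks because one of its four feet does not quite reach the bench, and you cannot see which. Take the feeler shim by its grip and, keeping its tongue flat on the bench, try it from outside under one foot after another: where it jams do not force it but draw it back and try the next; where it slides in with a light drag push it gently home, square to the module's side, until its shoulder meets the foot, and leave it there. Do not disturb the flask, the jar or the pot.

Things in the scene. Friction and masses are not known exactly. Their poses are not given: they have to be found in the camera images.
- analyser: low white analyser module, fixed, 150 mm (x) by 240 mm (y), its underside 28 mm and its highest fitting 94 mm above the bench. Origin on the bench under its centre; z up. Near each corner a lug, 34 mm wide along x, 43 to 58 mm above the bench, stands out 44 mm from its +y or -y side with a round black rubber foot below, reachable along the module's y axis from outside
- foot_fl (a point): point on the bench under the centre of the foot at the analyser's -x, +y corner (axes of the analyser). Each foot: 36 mm diameter, 13 mm tall, centre 26 mm out from the side wall, its lower edge bevelled: 16 mm diameter at the sole, full diameter from 3 mm above the sole
- foot_fr (a point): the same at the -x, -y corner. Three feet stand hard on the bench: there the tongue's end butts on the rubber rim, which gives 1 mm sideways per 6 N, at most 4 mm. The sole of the fourth, another one at each start, hangs 3 mm above the bench and gives upward (1 to 2 N): the tongue, kept flat on the bench, slides under it with a drag of some 1 to 5 N; held over 1.5 mm above the bench it butts there too
- foot_rl (a point): the same at the +x, +y corner
- foot_rr (a point): the same at the +x, -y corner
- shim: feeler shim lying on the bench, 104 mm long, 150 g: a flat steel tongue, then a black shoulder, then an upright black grip. Origin on its underside below the middle of the shoulder's front face; x points along the tongue to its tip, z up. Grip: upright block 48 mm long (x from -62 to -14), 14 mm thick (y), its top 60 mm above the underside; its middle is at x = -38 mm, y = 0
- tongue: the part of the shim that goes to the foot (same origin and axes as the shim, rigid with it): tongue 24 mm wide, 4 mm thick, x from 0 to 42 mm; behind it the shoulder, x from -14 to 0, 28 mm wide, 14 mm high, which stops against the foot's rim
- seat (a point): point on the shim's underside, 18 mm ahead of the shoulder on the tongue's centre line: lies under the foot's centre when the shim is fully home
- flask: conical amber flask, 84 mm wide, 160 mm tall, origin under its centre; bystander
- reagent: white reagent jar, 72 mm diameter, 150 mm tall, origin under its centre; bystander
- pot: small white pot with black cap, 48 mm diameter, 55 mm tall, origin under its centre; bystander
There are look-alikes about, which are no part of the job. There is more than one size of the shim; the job needs the largest.

How it is judged (in metres and radians):
At the end, for the whole second after the job is handed in: the shim rests released and still, flat on the bench (within 3 degrees) and square to the analyser's side (within 14 degrees), its tongue under the floating foot and home: its seat point within 6 mm of the point below the foot's centre ((horizontal distance between seat and foot_fl below 0.006 m or horizontal distance between seat and foot_fr below 0.006 m or horizontal distance between seat and foot_rl below 0.006 m or horizontal distance between seat and foot_rr below 0.006 m) and angle between the x axis of shim and the y axis of analyser, either way round below 0.25 rad and angle between shim's own z axis and vertical below 0.06 rad and height (world z) of seat below 0.003 m and linear speed of shim below 0.01 m/s); the robot touches nothing.
It fails at once if the shim's tongue or shoulder is forced: pressed with more than 25 N against a foot, the analyser or the bench (contact force between tongue and anything else above 25 N).
It fails at once if the robot bumps the analyser with more than 10 N (contact force between any of the arm, the fingers and analyser above 10 N).
It fails at once if a bystander is shifted by more than 20 mm or tipped (distance of any of flask, reagent, pot from where it was at the start of the episode above 0.02 m or angle between any of flask, reagent, pot's own z axis and vertical above 0.3 rad).
It also fails if it takes over 70 s, if anything falls off the work surface, if the arm or the gripper's body presses on something with over 40 N, if the wrist force passes 120 N, or if a joint passes its speed limit or range.

## Working session

There is one attempt and no reset: what is moved stays moved. The work goes in short steps, Python scripts to look and compute and a tool call to move; the robot and the scene stay as the last step left them, time stands still between calls to the robot, and variables do not carry over. Pictures are saved under pics/ and viewed, at most 10 in all, crops included, and the job is handed in when it is done.

Besides the shell and the picture viewer there is one more tool, called after "Call:" by a JSON object that holds its "api" and its "payload", one argument or row to a line. move_arm: Moves the arm, as the interface text tells. Its arguments: {"type":"object","properties":{"steps":{"type":"array","items":{"type":"object","properties":{"linear":{"type":"array","items":{"type":"number"}},"yaw":{"type":"number"},"claw":{"type":"number"}}}}},"required":["steps"]}

```bash
mkdir -p pics
cat > h.py <<'E'
from plant import bot
import numpy as np, cv2
from scipy.spatial.transform import Rotation as Ro
def save(n,f): cv2.imwrite(f'pics/{n}.png',f['pixels'][:,:,::-1])
def toolpose():
    s=bot.read_state(); return Ro.from_euler('xyz',s['orientation'],degrees=True).as_matrix(),np.array(s['eef_pos']),s
def cam(name):
    if name=='wrist':
        R,p,s=toolpose(); f=bot.grab_frame(name); T=f['T_tool_cam']
        Rwc=R@T[:3,:3]; c=R@T[:3,3]+p
        f['R']=Rwc.T; f['t']=-Rwc.T@c
    else: f=bot.grab_frame(name)
    return f
def px2w(f,uv,z=0.):
    uv=np.array(uv,float).reshape(-1,1,2)
    n=cv2.undistortPoints(uv,f['K'],np.array(f['D'])).reshape(-1,2)
    d=np.c_[n,np.ones(len(n))]@f['R']; c=-f['R'].T@f['t']
    return c+d*((z-c[2])/d[:,2])[:,None]
def w2px(f,X):
    return cv2.projectPoints(np.array(X,float).reshape(-1,1,3),cv2.Rodrigues(f['R'])[0],f['t'],f['K'],np.array(f['D']))[0].reshape(-1,2)
E
python3 - <<'E'
from h import *
import pickle
for n in('scene','top'):
    f=cam(n); save(n+'0',f); pickle.dump(f,open(n+'.pkl','wb')); print(n,-f['R'].T@f['t'])
print(bot.read_state())
E
```

```text
scene [ 1.19793257 -0.458854    0.80072342]
top [0.50246576 0.06137514 1.25092091]
{'time_s': 0.1, 'qpos': array([ 5.94380114e+01,  2.01215674e+01,  9.46725642e+01,  9.01705998e-04,
        6.52651797e+01, -4.84731045e+00]), 'joint_vel': array([ 0.10278231, -0.04268407, -0.0250932 ,  0.06443032, -0.11957992,
        0.03623711]), 'joint_torque': array([ 4.95363602e-04, -5.06825030e+01, -2.91873962e+01,  3.93034725e-06,
        2.66150179e-03, -1.84341485e-05]), 'eef_pos': array([0.23846567, 0.49529287, 0.23081399]), 'orientation': array([-1.79940970e+02, -5.82750137e-03,  1.54284941e+02]), 'force': array([ 0.36705719, -0.32367353, -0.17644865]), 'torque': array([-0.01931744, -0.00618326,  0.01457061]), 'gripper_force': 0.0, 'gripper_width': 0.08579794458238535}
```

View pics/top0.png

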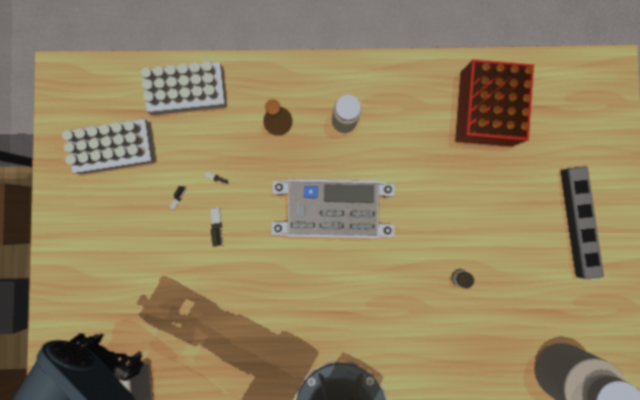

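View pics/scene0.png

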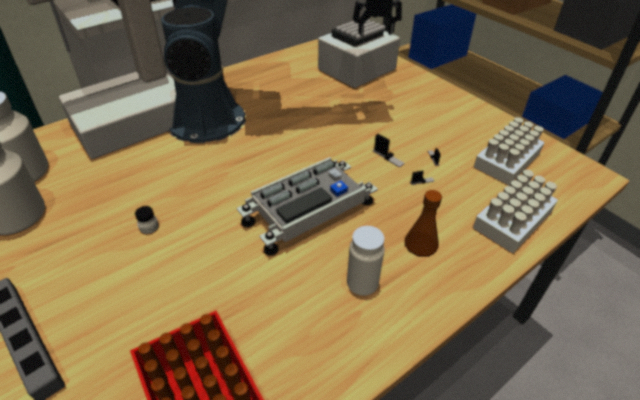

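Candidates for the shim are (216,228), which is the biggest, (178,196), small, and (216,178), small. I take (216,228), tongue toward the image top. The analyser's lugs are near (279,187), (278,228), (389,189) and (388,230). The flask is at (277,118), the jar at (347,110) and the pot at (462,279). Next is one close crop to check the choice.

Run:
```python
from h import *
import pickle
f=pickle.load(open('top.pkl','rb'))
c=f['pixels'][165:255,160:400,::-1]
cv2.imwrite('pics/crop1.png',cv2.resize(c,None,fx=3.3,fy=3.3,interpolation=cv2.INTER_CUBIC))
print(px2w(f,[[216,209],[216,225],[178,196],[216,178]]).round(3), px2w(f,[[216,240]],.06).round(3))
print('lugs',px2w(f,[[279,187],[278,228],[389,189],[388,230]],.06).round(3))
print('byst',px2w(f,[[279,125],[345,122],[460,278]],.02).round(3))
```

```text
[[0.546 0.337 0.   ]
 [0.501 0.337 0.   ]
 [0.583 0.443 0.   ]
 [0.632 0.337 0.   ]] [[0.462 0.324 0.06 ]]
lugs [[ 0.6    0.157  0.06 ]
 [ 0.491  0.16   0.06 ]
 [ 0.592 -0.137  0.06 ]
 [ 0.483 -0.132  0.06 ]]
byst [[ 0.776  0.159  0.02 ]
 [ 0.783 -0.025  0.02 ]
 [ 0.35  -0.331  0.02 ]]
```

View pics/crop1.png

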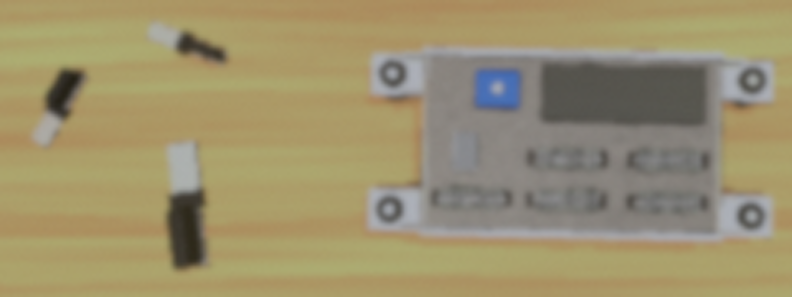

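The crop confirms it: the large shim has its tongue tip at crop (183,143), shoulder at (186,197) and grip around (187,235), much bigger than the other two. I'll move above its grip.

Call:
{"api": "move_arm", "payload": {
  "steps": [
    {"linear": [-27.6, -5.6, 3], "yaw": -0.449, "claw": 8.5},
    {"linear": [-27.6, -5.6, 3], "yaw": -0.449, "claw": 8.5},
    {"linear": [-27.6, -5.6, 3], "yaw": -0.449, "claw": 8.5},
    {"linear": [-27.6, -5.6, 3], "yaw": -0.449, "claw": 8.5},
    {"linear": [-27.6, -5.6, 3], "yaw": -0.449, "claw": 8.5},
    {"linear": [-27.6, -5.6, 3], "yaw": -0.449, "claw": 8.5},
    {"linear": [-27.6, -5.6, 3], "yaw": -0.449, "claw": 8.5},
    {"linear": [-27.6, -5.6, 3], "yaw": -0.449, "claw": 8.5}
  ]
}}

```text
time_s: 1.1
eef_pos: [0.4622, 0.3261, 0.2014]
orientation: [180.0, -0.0, -179.9]
force: [-0.2, 0.6, 0.6]
gripper_width: 0.0851
gripper_force: 0.0
```

Run:
```python
from h import *
import pickle
f=cam('wrist'); save('w1',f); pickle.dump(f,open('w1.pkl','wb'))
R,p,s=toolpose(); print(p,s['orientation'],s['force'],f['T_tool_cam'].round(3).tolist())
```

```text
[0.4622072  0.32609738 0.20143423] [ 1.79994230e+02  1.01372323e-03 -1.79903775e+02] [-0.31638268 -0.07652667  0.21854619] [[0.001, -0.963, -0.271, 0.068], [1.0, 0.001, -0.001, -0.001], [0.001, -0.271, 0.963, -0.142], [0.0, 0.0, 0.0, 1.0]]
```

View pics/w1.png

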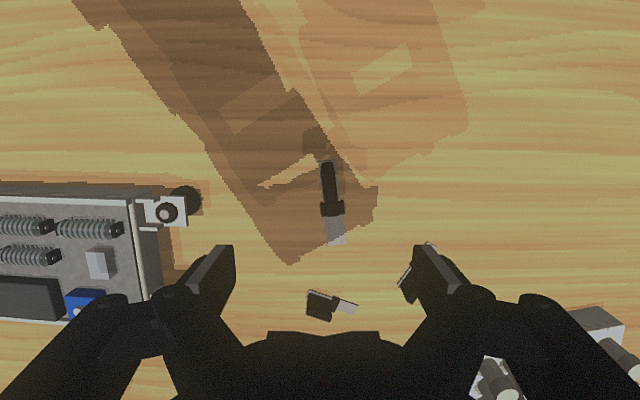

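The shim is in view: grip top from about (325,163) to (331,200), shoulder end near (332,216), and tongue tip at (337,243). The near left lug is at (165,212), its foot at about (190,197).

Run:
```python
from h import *
import pickle
f=pickle.load(open('w1.pkl','rb'))
cv2.imwrite('pics/crop2.png',cv2.resize(f['pixels'][145:255,130:350,::-1],None,fx=3.6,fy=3.6,interpolation=cv2.INTER_CUBIC))
print(px2w(f,[[327,245],[346,243],[337,244],[325,217],[334,216]],.004).round(4)); print(px2w(f,[[325,163],[331,200]],.06).round(4))
print('lug',px2w(f,[[165,212]],.058))
```

```text
[[0.5508 0.3305 0.004 ]
 [0.5481 0.3539 0.004 ]
 [0.5495 0.3428 0.004 ]
 [0.5143 0.3279 0.004 ]
 [0.513  0.3387 0.004 ]]
[[0.4401 0.3273 0.06  ]
 [0.4768 0.3333 0.06  ]]
lug [[0.49055708 0.16457346 0.058     ]]
```

View pics/crop2.png

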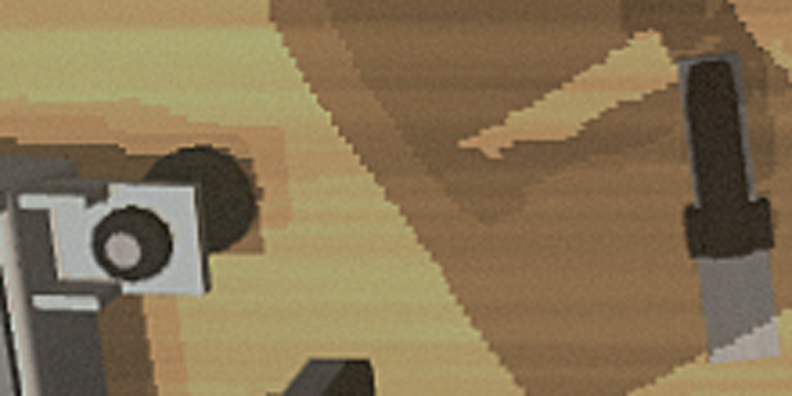

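Call:
{"api": "move_arm", "payload": {
  "steps": [
    {"linear": [-0.8, 0.74, 5], "yaw": -0.115, "claw": 8.5},
    {"linear": [-0.8, 0.74, 10], "yaw": -0.115, "claw": 8.5},
    {"linear": [-0.8, 0.74, 15], "yaw": -0.115, "claw": 8.5},
    {"linear": [-0.8, 0.74, 18.2], "yaw": -0.115, "claw": 5},
    {"linear": [-0.8, 0.74, 18.2], "yaw": -0.115, "claw": 3},
    {"linear": [-0.8, 0.74, 18.2], "yaw": -0.115, "claw": 0.8},
    {"linear": [-0.8, 0.74, 18.2], "yaw": -0.115, "claw": 0.8},
    {"linear": [-0.8, 0.74, 18.2], "yaw": -0.115, "claw": 0.8},
    {"linear": [-0.8, 0.74, 18.2], "yaw": -0.115, "claw": 0.8},
    {"linear": [-0.8, 0.74, 18.2], "yaw": -0.115, "claw": 0.8}
  ]
}}

```text
time_s: 2.4
eef_pos: [0.4718, 0.3334, 0.0211]
orientation: [179.9, 0.2, -173.4]
force: [-2.8, 0.7, 7.7]
gripper_width: 0.0132
gripper_force: 59.6
```

Run:
```python
from h import *
import pickle
f=pickle.load(open('w1.pkl','rb'))
print('foot',px2w(f,[[187.2,200.3]],.013))
f=cam('wrist'); save('w2',f); pickle.dump(f,open('w2.pkl','wb'))
s=bot.read_state();print(s['eef_pos'],s['orientation'],s['gripper_width'],s['gripper_force'],s['force'],s['torque'])
```

```text
foot [[0.49127598 0.16784629 0.013     ]]
[0.47181899 0.33341318 0.02113345] [ 1.79923732e+02  1.52622610e-01 -1.73392706e+02] 0.013375372569429358 59.55982983112335 [-1.22714895  1.0799412   7.51188714] [0.12312342 0.24478772 0.01278936]
```

View pics/w2.png

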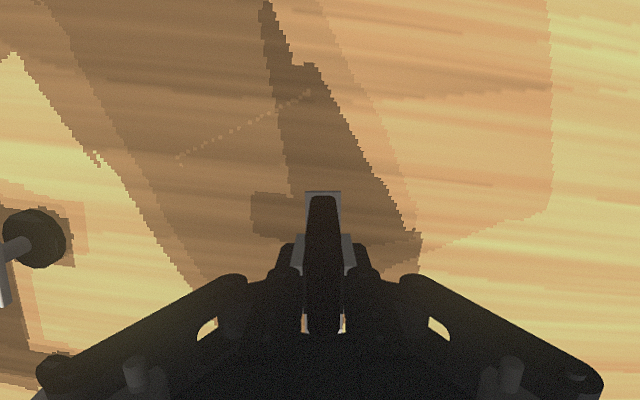

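Shim gripped: width 13 mm, with the grip's rear edge at about (322,192). The near-left foot shows at about (36,238). I'll work out the in-hand offset and the staging move.

Run:
```python
from h import *
import pickle
f=pickle.load(open('w2.pkl','rb'))
R,p,s=toolpose()
a=np.radians(6.6); ux=np.array([np.cos(a),np.sin(a),0])
r=px2w(f,[[305,193],[341,192],[323,192.5]],0.0); print(r, (r-p)@ux)
r=px2w(f,[[323,197]],0.06); print('top',r, (r-p)@ux)
print('foot edge L/R/T/B @.007',px2w(f,[[2,238],[66,238],[36,208],[36,269]],.007).round(4))
```

```text
[[0.4486999  0.3199254  0.        ]
 [0.44577924 0.33997029 0.        ]
 [0.44723946 0.32995236 0.        ]] [-0.02451612 -0.02511352 -0.02481441]
top [[0.43297542 0.32824169 0.06      ]] [-0.03918054]
foot edge L/R/T/B @.007 [[0.4962 0.1392 0.007 ]
 [0.4903 0.1825 0.007 ]
 [0.4736 0.166  0.007 ]
 [0.5144 0.1589 0.007 ]]
```

Call:
{"api": "move_arm", "payload": {
  "steps": [
    {"linear": [0, 0, -2], "yaw": 0, "claw": 0.8},
    {"linear": [0, 0, -3], "yaw": 0.15, "claw": 0.8},
    {"linear": [-1.7, -4.9, -3], "yaw": 1.714, "claw": 0.8},
    {"linear": [-1.7, -4.9, -3], "yaw": 1.714, "claw": 0.8},
    {"linear": [-1.7, -4.9, -3], "yaw": 1.714, "claw": 0.8},
    {"linear": [-1.7, -4.9, -3], "yaw": 1.714, "claw": 0.8},
    {"linear": [-1.7, -4.9, -3], "yaw": 1.714, "claw": 0.8},
    {"linear": [-1.7, -4.9, -3], "yaw": 1.714, "claw": 0.8},
    {"linear": [-1.7, -4.9, -3], "yaw": 1.714, "claw": 0.8},
    {"linear": [-1.7, -4.9, -3], "yaw": 1.714, "claw": 0.8},
    {"linear": [-1.7, -4.9, -3], "yaw": 1.714, "claw": 0.8},
    {"linear": [-1.7, -4.9, -3], "yaw": 1.714, "claw": 0.8},
    {"linear": [-1.7, -4.9, -3], "yaw": 1.714, "claw": 0.8},
    {"linear": [-1.7, -4.9, -3], "yaw": 1.714, "claw": 0.8},
    {"linear": [-1.7, -4.9, -3], "yaw": 1.714, "claw": 0.8}
  ]
}}

```text
time_s: 4.32
eef_pos: [0.4935, 0.286, 0.0493]
orientation: [-180.0, 0.0, 88.4]
force: [0.0, -0.4, -1.6]
gripper_width: 0.0131
gripper_force: 58.8
```

Run:
```python
from h import *
import pickle
R,p,s=toolpose(); print(p,s['orientation'],s['force'],s['torque'])
F={n:cam(n) for n in('scene','top','wrist')}; pickle.dump(F,open('s1.pkl','wb'))
w=F['wrist']['pixels'][:,:,::-1]; sc=F['scene']['pixels'][130:270,210:450,::-1]
sc=cv2.resize(sc,None,fx=3.3,fy=3.3,interpolation=cv2.INTER_CUBIC)
cv2.imwrite('pics/s1.png',sc)
cv2.imwrite('pics/w3.png',w)
```

```text
[0.49350514 0.2859852  0.04934857] [-1.79998332e+02  2.38732194e-03  8.84194283e+01] [ 0.00396513 -0.43491188 -1.61372526] [ 0.04438287 -0.0065661  -0.01610754]
```

View pics/s1.png

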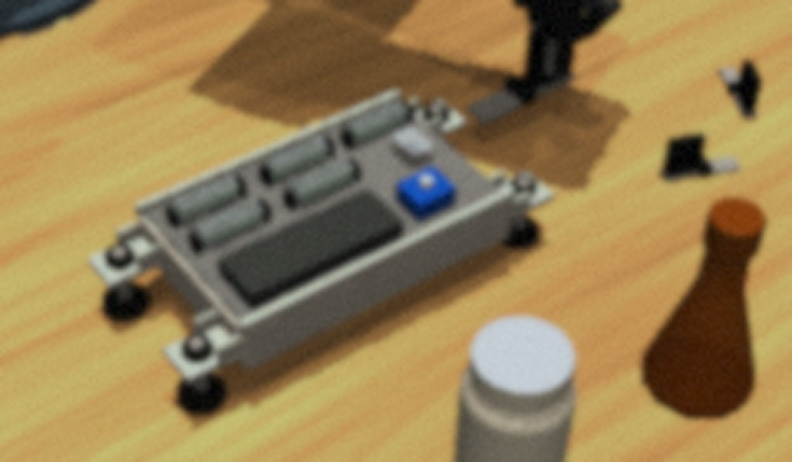

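The scene crop shows three feet, centred at crop (125,302), (200,393) and (521,232), with lug bolts at (433,112), (524,183), (198,345) and (121,255). The shim is held level, its tongue toward the near-left lug. Computing positions.

Run:
```python
from h import *
import pickle
F=pickle.load(open('s1.pkl','rb')); f=F['scene']
c=lambda q:np.array(q)/3.3+[210,130]
print('feet',px2w(f,c([[125,302],[200,393],[521,232]]),.008).round(4))
print('bolts',px2w(f,c([[121,257],[198,348],[524,184],[433,114]]),.062).round(4))
# bolts in top via circle detection
t=cv2.cvtColor(F['top']['pixels'],cv2.COLOR_RGB2GRAY)
for (u,v) in [[279,187],[278,228],[389,189],[388,230]]:
    # refine lug (bright) centroid
    P=t[v-12:v+13,u-12:u+13].astype(float); 
    Q=(P<90); Q[:5]=Q[-5:]=0; Q[:,:5]=Q[:,-5:]=0
    y,x=np.nonzero(Q); m=[u-12+x.mean(),v-12+y.mean()]
    print(m,len(x),px2w(F['top'],[m],.06).round(4))
```

```text
feet [[ 0.4874 -0.129   0.008 ]
 [ 0.5961 -0.1325  0.008 ]
 [ 0.6076  0.1608  0.008 ]]
bolts [[ 0.4951 -0.1307  0.062 ]
 [ 0.6027 -0.1341  0.062 ]
 [ 0.6091  0.1564  0.062 ]
 [ 0.5016  0.1544  0.062 ]]
[np.float64(nan), np.float64(nan)] 0 [[nan nan nan]]
[np.float64(nan), np.float64(nan)] 0 [[nan nan nan]]
[np.float64(nan), np.float64(nan)] 0 [[nan nan nan]]
[np.float64(nan), np.float64(nan)] 0 [[nan nan nan]]<stdin>:13: RuntimeWarning: Mean of empty slice.
  ret = ret.dtype.type(ret / rcount)
```

View pics/w3.png

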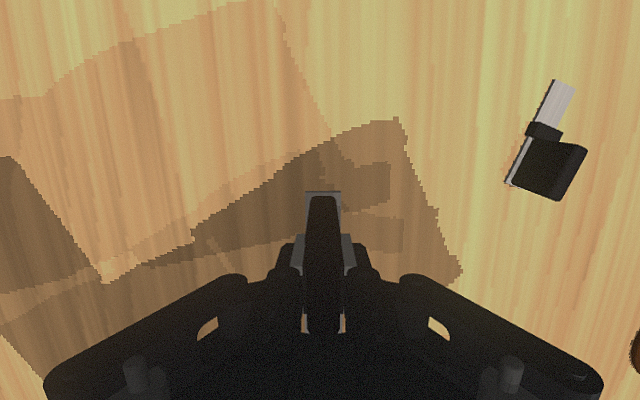

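The tongue can't be seen from the wrist, which shows only the small shim at (550,140). I'll calibrate the scene and top cameras against the known tongue tip, then view the top crop.

Run:
```python
from h import *
import pickle
F=pickle.load(open('s1.pkl','rb'))
d=np.array([-.028,-1,0]);n=np.array([1,-.028,0])
p=np.array([.4935,.286,0]); z=.0493-.0211
tip=[p+d*.079+n*s+[0,0,z+.004] for s in(-.012,0,.012)]
print('scene crop pred',(w2px(F['scene'],tip)-[210,130])*3.3)
print('top pred',w2px(F['top'],tip))
c=F['top']['pixels'][170:245,225:325,::-1]
cv2.imwrite('pics/crop4.png',cv2.resize(c,None,fx=7,fy=7,interpolation=cv2.INTER_CUBIC))
print('top crop pred',(w2px(F['top'],tip)-[225,170])*7)
```

```text
scene crop pred [[463.11002903 105.06306962]
 [472.03037855 112.3720714 ]
 [481.05055775 119.76481128]]
top pred [[261.36327778 232.54642729]
 [261.46908515 228.1100281 ]
 [261.57454175 223.6787045 ]]
top crop pred [[254.54294447 437.82499105]
 [255.28359605 406.77019671]
 [256.02179226 375.75093153]]
```

View pics/crop4.png

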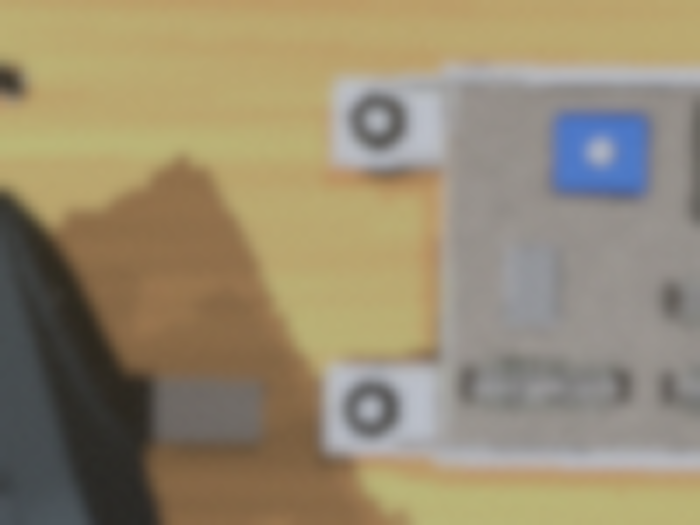

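The tongue tip is at crop (263,411) and the near-left bolt at (372,409), so the shim needs +1.5 mm in x. The far-left bolt is at (378,121). Lowering to the bench.

Call:
{"api": "move_arm", "payload": {
  "steps": [
    {"linear": [0, 0.15, 1.5], "yaw": 0, "claw": 0.8},
    {"linear": [0, 0.15, 2.5], "yaw": 0, "claw": 0.8},
    {"linear": [0, 0.15, 2.75], "yaw": 0, "claw": 0.8},
    {"linear": [0, 0.15, 2.85], "yaw": 0, "claw": 0.8},
    {"linear": [0, 0.15, 2.85], "yaw": 0, "claw": 0.8}
  ]
}}

```text
time_s: 5.1
eef_pos: [0.4943, 0.2856, 0.0211]
orientation: [-179.9, 0.1, 88.4]
force: [-6.0, -3.5, 12.3]
gripper_width: 0.0131
gripper_force: 60.8
```

Call:
{"api": "move_arm", "payload": {
  "steps": [
    {"linear": [0, 0, -0.07], "yaw": 0, "claw": 0.8},
    {"linear": [0, 0, -0.07], "yaw": 0, "claw": 0.8}
  ]
}}

```text
time_s: 5.35
eef_pos: [0.495, 0.286, 0.0212]
orientation: [-180.0, 0.0, 88.4]
force: [-0.0, 0.2, -0.2]
gripper_width: 0.0132
gripper_force: 58.8
```

Call:
{"api": "move_arm", "payload": {
  "steps": [
    {"linear": [-0.5, 0, 0], "yaw": 0, "claw": 0.8},
    {"linear": [-1.0, 0, 0], "yaw": 0, "claw": 0.8},
    {"linear": [-1.5, 0, 0], "yaw": 0, "claw": 0.8},
    {"linear": [-1.9, 0, 0], "yaw": 0, "claw": 0.8},
    {"linear": [-2.1, 0, 0], "yaw": 0, "claw": 0.8},
    {"linear": [-2.1, 0, 0], "yaw": 0, "claw": 0.8}
  ]
}}

```text
time_s: 6.1
eef_pos: [0.4944, 0.2648, 0.0215]
orientation: [-180.0, 0.0, 88.4]
force: [0.5, -0.6, -1.9]
gripper_width: 0.0135
gripper_force: 58.8
```

Call:
{"api": "move_arm", "payload": {
  "steps": [
    {"linear": [-0.2, 0, 0], "yaw": 0, "claw": 0.8},
    {"linear": [-0.3, 0, 0], "yaw": 0, "claw": 0.8},
    {"linear": [-0.3, 0, 0], "yaw": 0, "claw": 0.8}
  ]
}}

```text
time_s: 6.48
eef_pos: [0.4943, 0.262, 0.0215]
orientation: [180.0, -0.0, 88.4]
force: [0.0, 0.4, -1.0]
gripper_width: 0.0132
gripper_force: 58.8
```

Call:
{"api": "move_arm", "payload": {
  "steps": [
    {"linear": [-0.15, 0, 0.02], "yaw": 0, "claw": 0.8},
    {"linear": [-0.3, 0, 0.02], "yaw": 0, "claw": 0.8},
    {"linear": [-0.3, 0, 0.02], "yaw": 0, "claw": 0.8}
  ]
}}

```text
time_s: 6.85
eef_pos: [0.4943, 0.2588, 0.0213]
orientation: [-180.0, 0.0, 88.4]
force: [0.4, -0.0, -2.1]
gripper_width: 0.0136
gripper_force: 58.8
```

Call:
{"api": "move_arm", "payload": {
  "steps": [
    {"linear": [-0.1, 0, 0], "yaw": 0, "claw": 0.8},
    {"linear": [-0.2, 0, 0], "yaw": 0, "claw": 0.8},
    {"linear": [-0.2, 0, 0], "yaw": 0, "claw": 0.8}
  ]
}}

```text
time_s: 7.22
eef_pos: [0.4942, 0.2569, 0.0213]
orientation: [180.0, 0.0, 88.4]
force: [-0.5, -0.5, 0.3]
gripper_width: 0.0135
gripper_force: 58.9
```

Call:
{"api": "move_arm", "payload": {
  "steps": [
    {"linear": [-0.15, 0, 0], "yaw": 0, "claw": 0.8},
    {"linear": [-0.3, 0, 0], "yaw": 0, "claw": 0.8},
    {"linear": [-0.3, 0, 0], "yaw": 0, "claw": 0.8}
  ]
}}

```text
time_s: 7.6
eef_pos: [0.4941, 0.2538, 0.0213]
orientation: [-180.0, 0.0, 88.4]
force: [0.4, -0.7, -1.4]
gripper_width: 0.0134
gripper_force: 58.9
```

Call:
{"api": "move_arm", "payload": {
  "steps": [
    {"linear": [-0.1, 0, 0], "yaw": 0, "claw": 0.8},
    {"linear": [-0.2, 0, 0], "yaw": 0, "claw": 0.8},
    {"linear": [-0.2, 0, 0], "yaw": 0, "claw": 0.8}
  ]
}}

```text
time_s: 7.98
eef_pos: [0.4941, 0.252, 0.0213]
orientation: [180.0, -0.0, 88.4]
force: [-1.1, 1.3, -0.6]
gripper_width: 0.0134
gripper_force: 58.9
```

Call:
{"api": "move_arm", "payload": {
  "steps": [
    {"linear": [-0.1, 0, 0], "yaw": 0, "claw": 0.8},
    {"linear": [-0.2, 0, 0], "yaw": 0, "claw": 0.8},
    {"linear": [-0.2, 0, 0], "yaw": 0, "claw": 0.8}
  ]
}}

```text
time_s: 8.35
eef_pos: [0.4941, 0.25, 0.0213]
orientation: [180.0, -0.0, 88.4]
force: [0.7, 3.4, -0.1]
gripper_width: 0.0133
gripper_force: 59.0
```

Call:
{"api": "move_arm", "payload": {
  "steps": [
    {"linear": [-0.1, 0, 0], "yaw": 0, "claw": 0.8},
    {"linear": [-0.2, 0, 0], "yaw": 0, "claw": 0.8},
    {"linear": [-0.2, 0, 0], "yaw": 0, "claw": 0.8}
  ]
}}

```text
time_s: 8.72
eef_pos: [0.494, 0.2479, 0.0213]
orientation: [180.0, 0.0, 88.4]
force: [0.4, 2.1, -0.3]
gripper_width: 0.0131
gripper_force: 59.0
```

Call:
{"api": "move_arm", "payload": {
  "steps": [
    {"linear": [-0.1, 0, 0], "yaw": 0, "claw": 0.8},
    {"linear": [-0.2, 0, 0], "yaw": 0, "claw": 0.8},
    {"linear": [-0.2, 0, 0], "yaw": 0, "claw": 0.8}
  ]
}}

```text
time_s: 9.1
eef_pos: [0.4939, 0.2459, 0.0213]
orientation: [180.0, 0.0, 88.4]
force: [0.5, 3.4, 1.1]
gripper_width: 0.0136
gripper_force: 59.1
```

Call:
{"api": "move_arm", "payload": {
  "steps": [
    {"linear": [-0.1, 0, 0], "yaw": 0, "claw": 0.8},
    {"linear": [-0.2, 0, 0], "yaw": 0, "claw": 0.8},
    {"linear": [-0.2, 0, 0], "yaw": 0, "claw": 0.8}
  ]
}}

```text
time_s: 9.48
eef_pos: [0.4938, 0.2439, 0.0213]
orientation: [-180.0, 0.0, 88.4]
force: [0.3, 2.7, 1.0]
gripper_width: 0.0134
gripper_force: 59.1
```

The drag holds steady at 2–3 N, so this is the floating foot. Pushing on gently.

Call:
{"api": "move_arm", "payload": {
  "steps": [
    {"linear": [-0.2, 0, 0], "yaw": 0, "claw": 0.8},
    {"linear": [-0.4, 0, 0], "yaw": 0, "claw": 0.8},
    {"linear": [-0.6, 0, 0], "yaw": 0, "claw": 0.8},
    {"linear": [-0.8, 0, 0], "yaw": 0, "claw": 0.8},
    {"linear": [-0.8, 0, 0], "yaw": 0, "claw": 0.8}
  ]
}}

```text
time_s: 10.1
eef_pos: [0.4936, 0.2357, 0.0212]
orientation: [-180.0, 0.0, 88.4]
force: [-0.5, 2.2, 0.4]
gripper_width: 0.0134
gripper_force: 59.1
```

Call:
{"api": "move_arm", "payload": {
  "steps": [
    {"linear": [-0.2, 0, 0], "yaw": 0, "claw": 0.8},
    {"linear": [-0.4, 0, 0], "yaw": 0, "claw": 0.8},
    {"linear": [-0.6, 0, 0], "yaw": 0, "claw": 0.8},
    {"linear": [-0.8, 0, 0], "yaw": 0, "claw": 0.8},
    {"linear": [-0.8, 0, 0], "yaw": 0, "claw": 0.8}
  ]
}}

```text
time_s: 10.72
eef_pos: [0.4933, 0.2277, 0.0212]
orientation: [-180.0, 0.0, 88.4]
force: [1.3, 2.3, -0.7]
gripper_width: 0.0132
gripper_force: 59.1
```

Call:
{"api": "move_arm", "payload": {
  "steps": [
    {"linear": [-0.15, 0, 0], "yaw": 0, "claw": 0.8},
    {"linear": [-0.3, 0, 0], "yaw": 0, "claw": 0.8},
    {"linear": [-0.3, 0, 0], "yaw": 0, "claw": 0.8}
  ]
}}

```text
time_s: 11.1
eef_pos: [0.4933, 0.2248, 0.0213]
orientation: [-180.0, 0.0, 88.4]
force: [-0.3, 2.5, 1.3]
gripper_width: 0.0136
gripper_force: 59.2
```

Call:
{"api": "move_arm", "payload": {
  "steps": [
    {"linear": [-0.1, 0, 0], "yaw": 0, "claw": 0.8},
    {"linear": [-0.2, 0, 0], "yaw": 0, "claw": 0.8},
    {"linear": [-0.2, 0, 0], "yaw": 0, "claw": 0.8}
  ]
}}

```text
time_s: 11.48
eef_pos: [0.4932, 0.2229, 0.0213]
orientation: [-180.0, 0.0, 88.4]
force: [-0.1, 3.1, 0.4]
gripper_width: 0.0131
gripper_force: 59.2
```

Call:
{"api": "move_arm", "payload": {
  "steps": [
    {"linear": [-0.1, 0, 0], "yaw": 0, "claw": 0.8},
    {"linear": [-0.2, 0, 0], "yaw": 0, "claw": 0.8},
    {"linear": [-0.2, 0, 0], "yaw": 0, "claw": 0.8}
  ]
}}

```text
time_s: 11.85
eef_pos: [0.4931, 0.2209, 0.0213]
orientation: [-180.0, 0.0, 88.4]
force: [-0.0, 3.5, 0.8]
gripper_width: 0.0134
gripper_force: 59.2
```

Call:
{"api": "move_arm", "payload": {
  "steps": [
    {"linear": [-0.1, 0, 0], "yaw": 0, "claw": 0.8},
    {"linear": [-0.2, 0, 0], "yaw": 0, "claw": 0.8},
    {"linear": [-0.2, 0, 0], "yaw": 0, "claw": 0.8}
  ]
}}

```text
time_s: 12.22
eef_pos: [0.4931, 0.2189, 0.0213]
orientation: [-180.0, 0.0, 88.4]
force: [0.1, 3.3, 1.0]
gripper_width: 0.0135
gripper_force: 59.2
```

Call:
{"api": "move_arm", "payload": {
  "steps": [
    {"linear": [-0.1, 0, 0], "yaw": 0, "claw": 0.8},
    {"linear": [-0.15, 0, 0], "yaw": 0, "claw": 0.8},
    {"linear": [-0.15, 0, 0], "yaw": 0, "claw": 0.8}
  ]
}}

```text
time_s: 12.6
eef_pos: [0.4931, 0.2175, 0.0213]
orientation: [-180.0, 0.0, 88.4]
force: [0.6, 4.3, 0.8]
gripper_width: 0.0134
gripper_force: 59.2
```

Call:
{"api": "move_arm", "payload": {
  "steps": [
    {"linear": [-0.1, 0, 0], "yaw": 0, "claw": 0.8},
    {"linear": [-0.15, 0, 0], "yaw": 0, "claw": 0.8},
    {"linear": [-0.15, 0, 0], "yaw": 0, "claw": 0.8}
  ]
}}

```text
time_s: 12.98
eef_pos: [0.4931, 0.2165, 0.0214]
orientation: [180.0, -0.0, 88.4]
force: [-0.3, 7.8, 1.7]
gripper_width: 0.013
gripper_force: 59.2
```

Run:
```python
from h import *
import pickle
F={n:cam(n) for n in('top','wrist')}
s=bot.read_state();print(s['eef_pos'],s['force'])
a=cv2.resize(F['top']['pixels'][190:255,225:325,::-1],None,fx=6,fy=6,interpolation=cv2.INTER_CUBIC)
b=cv2.resize(F['wrist']['pixels'][180:380,0:640,::-1],(600,188))
cv2.imwrite('pics/m5.png',np.vstack([a,b]))
```

```text
[0.49311432 0.21648338 0.02141648] [-1.35329065  8.40366903  1.22977862]
```

The shoulder has met the rim: the force rose to 8 N at the expected position. I'll ease off slightly, release and lift.

Call:
{"api": "move_arm", "payload": {
  "steps": [
    {"linear": [0.05, 0, 0], "yaw": 0, "claw": 0.8},
    {"linear": [0.05, 0, 0], "yaw": 0, "claw": 3},
    {"linear": [0.05, 0, 0], "yaw": 0, "claw": 5},
    {"linear": [0.05, 0, 0], "yaw": 0, "claw": 5},
    {"linear": [0.05, 0, 0], "yaw": 0, "claw": 5},
    {"linear": [0.05, 0, -3], "yaw": 0, "claw": 5},
    {"linear": [0.05, 0, -6], "yaw": 0, "claw": 5},
    {"linear": [0.05, 0, -10], "yaw": 0, "claw": 5},
    {"linear": [6, 0, -14], "yaw": 0, "claw": 5},
    {"linear": [12, 0, -16], "yaw": 0, "claw": 5},
    {"linear": [12, 0, -16], "yaw": 0, "claw": 5},
    {"linear": [12, 0, -16], "yaw": 0, "claw": 5}
  ]
}}

```text
time_s: 14.58
eef_pos: [0.4961, 0.3359, 0.1809]
orientation: [-180.0, 0.0, 88.5]
force: [-0.1, 0.6, 0.1]
gripper_width: 0.05
gripper_force: 0.0
```

Run:
```python
from h import *
import pickle
F={n:cam(n) for n in('top','scene')}; pickle.dump(F,open('e.pkl','wb'))
s=bot.read_state();print(s['eef_pos'],s['force'])
a=cv2.resize(F['top']['pixels'][190:255,225:325,::-1],(600,390),interpolation=cv2.INTER_CUBIC)
b=cv2.resize(F['scene']['pixels'][140:174,300:400,::-1],(600,204),interpolation=cv2.INTER_CUBIC)
cv2.imwrite('pics/m6.png',np.vstack([a,b]))
```

```text
[0.49606787 0.33471965 0.18040454] [-0.53280812 -0.83216854 -0.35874396]
```

View pics/m6.png

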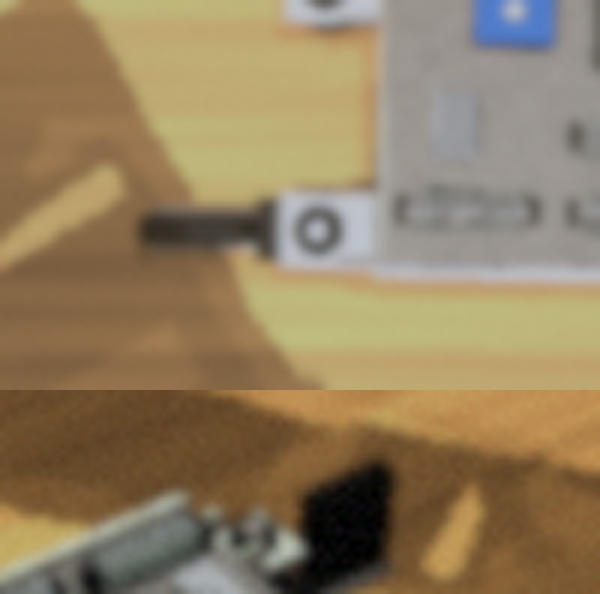

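The shim stands square at the foot: its grip centre line is at row 229 and the bolt at row 230, under 1 mm apart. Handing in.

```bash
python3 -c "
from plant import bot
print(bot.close_job())"
```

```text
the job is handed in; nothing more can be done
None
```

I pushed the largest shim home under the near-left foot, the first one I tried: it slid in with a steady 2–4 N drag until the shoulder met the rim, then I released it and handed the job in at about 15 s (no verdict was returned).

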